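Start up the leak tester

TASK

Start up the leak tester on the bench: with the fingertips, lightly press its square key down until it stops, then the long bar key, then the small round key, in that order; each stays down once pressed. Leave the large mushroom button (the emergency stop) as it is, and do not lift or shift any of the things lying about.

Things in the scene. Friction and masses are not known exactly. Their poses are not given: they have to be found in the camera images.
- tester: the leak tester: a flat grey instrument, 150 (x) x 340 (y) x 45 mm high, fixed to the bench. Origin: centre of its underside; its y axis runs along the row of keys. The four keys stand in one row along y, 25 mm in front of (towards -x of) its centre line, 75 mm apart (y = -112.5, -37.5, 37.5, 112.5 mm), in any order. A gauge 48 mm across stands 12 mm proud of the top, 44 mm behind the centre line, in the middle. Pressing the tester or a key with more than 30 N would harm it.
- square_top (a point): centre of the top face of the square push key, 28 x 28 mm, off-white, on a 50 mm square black base plate 8 mm high on the tester's top. Raised, its top stands 26 mm above the tester's top (the start may be up to 2 mm lower). The point moves with the key.
- square_key (a joint): how far the square key is pressed straight down: 0 m raised, 0.010 m at its stop. About 2.5 N moves it; it stays where it is left. Its cap is cushioned: it gives up to 6 mm more on a spring of 2 N/mm, so the force rises softly at the stop. Pressed home, its top is still 8 mm above its base plate.
- bar_top (a point): centre of the top face of the long bar push key, 14 x 42 mm, off-white, on a 50 mm square black base plate 8 mm high on the tester's top. Raised, its top stands 26 mm above the tester's top (the start may be up to 2 mm lower). The point moves with the key.
- bar_key (a joint): how far the bar key is pressed straight down: 0 m raised, 0.010 m at its stop. About 2.5 N moves it; it stays where it is left. Its cap is cushioned: it gives up to 6 mm more on a spring of 2 N/mm, so the force rises softly at the stop. Pressed home, its top is still 8 mm above its base plate.
- round_top (a point): centre of the top face of the small round push key, 20 mm across, off-white, on a 50 mm square black base plate 8 mm high on the tester's top. Raised, its top stands 26 mm above the tester's top (the start may be up to 2 mm lower). The point moves with the key.
- round_key (a joint): how far the round key is pressed straight down: 0 m raised, 0.010 m at its stop. About 2.5 N moves it; it stays where it is left. Its cap is cushioned: it gives up to 6 mm more on a spring of 2 N/mm, so the force rises softly at the stop. Pressed home, its top is still 8 mm above its base plate.
- mushroom_top (a point): centre of the top face of the large round mushroom button (the emergency stop), domed, 40 mm across, off-white, on a 50 mm square black base plate 8 mm high on the tester's top. Raised, its top stands 30 mm above the tester's top (the start may be up to 2 mm lower). The point moves with the key.
- mushroom_key (a joint): how far the mushroom button is pressed straight down: 0 m raised, 0.010 m at its stop. About 2.5 N moves it; it stays where it is left. Its cap is cushioned: it gives up to 6 mm more on a spring of 2 N/mm, so the force rises softly at the stop. To be left as it is.
- clip: small black plastic clip, 12 x 37 x 14 mm, lying loose on the tester's top behind the keys. A bystander. Origin: centre of its underside.
- cap: round pink cap, 36 mm across, 18 mm high, standing loose on the tester's top behind the keys. A bystander. Origin: centre of its underside.
- tape: roll of white tape, 72 mm across, 20 mm high, loose on the bench to the left. A bystander. Origin: centre of its underside.
- tally: round tally counter, 46 mm across, 32 mm high, loose on the bench, front left. A bystander. Origin: centre of its underside.
- pliers: pliers, 62 x 140 x 16 mm, lying loose on the bench, front right. A bystander. Origin: centre of its underside.
- housing: black duct housing, 82 x 132 x 110 mm, standing loose on a 22 mm foam pad to the right. A bystander. Origin: centre of its underside.

How it is judged:
On the way, in this order (a step that is already met when the one before it is completed fails the run):
1. the square key is down, the bar and small round keys still up (value of joint square_key above 0.007 m and value of joint each of bar_key, round_key below 0.005 m), for 0.1 s.
2. the bar key is down too, the small round key still up (value of joint each of square_key, bar_key above 0.007 m and value of joint round_key below 0.005 m), for 0.1 s.
3. the small round key is down too (value of joint each of square_key, bar_key, round_key above 0.007 m), for 0.1 s.
At the end, for the whole second after the job is handed in: The square, bar and small round keys are each at least 7 mm down of their 10 mm, the mushroom button is within 2 mm of where it stood, and every bystander within 15 mm of where it stood (all of step 3 and distance of mushroom_top from where it was at the start of the episode below 0.002 m and distance of each of clip, cap, tape, tally, pliers, housing from where it was at the start of the episode below 0.015 m); the robot touches nothing.
It fails at once if the bar key is pressed before the square key is down (value of joint bar_key above 0.005 m and value of joint square_key below 0.007 m).
It fails at once if the small round key is pressed before the bar key is down (value of joint round_key above 0.005 m and value of joint bar_key below 0.007 m).
It fails at once if the mushroom button is moved by more than 2 mm (distance of mushroom_top from where it was at the start of the episode above 0.002 m).
It fails at once if the tester or one of its keys is pressed with more than 30 N (contact force between any of the arm, the fingers and tester above 30 N or contact force between the fingers and square_key above 30 N or contact force between the fingers and bar_key above 30 N or contact force between the fingers and round_key above 30 N or contact force between the fingers and mushroom_key above 30 N).
It fails at once if a bystander is lifted, or shifted by more than 15 mm (distance of any of clip, cap, tape, tally, pliers, housing from where it was at the start of the episode above 0.015 m).
It also fails if it takes over 42 s, if anything falls off the work surface, if the arm or the gripper's body presses on something with over 40 N, if the wrist force passes 120 N, or if a joint passes its speed limit or range.

ROBOT

A 6-joint arm with a two-finger parallel gripper is mounted at the origin on a cart in front of the work surface, level with it; the furniture and walls round the work are solid. World frame = base frame: x ahead of the robot, y to its left, z up, the work surface at z = 0. Lengths are in m, angles in rad, forces in N, time in s.
With the tool pointing down it reaches from about 0.3 to 0.775 m from the base axis. Payload 14.6 kg.
Tool frame: the origin (TCP) lies midway between the tips of the shut fingers; the grasp point (between the pads) lies 19 mm behind it; z points along the fingers, y is the line along which they close (so a half turn about z gives the same grasp; the last joint's range is limited). The gripper opens to 94 mm and grips with 3 to 60 N. Pads are 16 mm wide; open, the fingers measure 119 mm over their backs; the gripper's body (75 mm by 177 mm) begins 78 mm behind the grasp point.
Start: joints at [1.083, 0.3, 1.521, -0, 1.321, -0.067], TCP at [0.225, 0.502, 0.205] pointing down, gripper open.
Joint ranges: [-3.03, 3.03], [-0.79, 2.21], [0.23, 2.52], [-1.04, 4.18], [0, 3.07], [-2.55, 2.55]. Speed limits (rad/s): [2.22, 2.22, 2.57, 3.14, 3.14, 3.14].

INTERFACE

Orientations are given as a unit quaternion [w, x, y, z].
In Python, from cell import r, snapshot, camera_info gives the robot as it stands.
- The arm moves only by the tool arm_command, never from a script. Its argument "steps" is one flat list of numbers, 4 for each row, row after row: the shift along the tool's x, y, z in m, then the turn about the tool's z in rad. In form: [dx, dy, dz, twist, dx, dy, dz, twist, ...]. A call has 1 to 20 rows; each row is the pose to reach, as a shift and turn from the pose commanded when the call began, along the tool's axes at that moment; what a row does not reach only later rows make up. A row lasts 1/12 s, in which the tool goes at most 41.7 mm and 7.16 degrees, less where a joint would pass 70% of its speed; a pose out of reach is approached as far as the arm can. A call with a gripper value outside its range is refused whole. "grip" is the opening in per cent of the stroke, from 0 (shut) to 100 (fully open), set as the call begins (left out, the last holds). The fingers move at their own pace and stop on an object; "grip_force" is the grip in N (left out, the last holds). Time passes only in rows, so rows that repeat a pose let the fingers close. It gives the time, the measured TCP pose, the force, the opening and the grip force at its end, in the units of the state.
- r.observe(): the state, without advancing time (a new reading comes with each control period).
- snapshot(name): name is "scene" or "side" or "wrist"; returns (picture, depth): 420x560x3 uint8, blue, green, red; 420x560 float32, m along the optical axis (not along the pixel's ray), 0 where there is no reading.
- camera_info(name): a dict with "fx", "fy", "cx", "cy" (pixels), "R" (3x3) and "t" (3): a world point X has camera coordinates R X + t; the wrist camera has in their place "mount" (4x4, takes a point from camera to tool coordinates, whose origin is the TCP and whose axes are the flange's). Camera axes: x right, y down, z forward; pixel columns grow to the right and rows downward; lengths in m; the calibration is good to about 2 mm. A picture is of the moment at which its call begins: read the wrist's pose just before it. camera_info takes no time and is no camera call.
- r.hand_in(): hands the job in; it is judged then, once.
The state is a dict: "time": time; "joint_positions": joint angles; "dq": joint speeds; "joint_torque": joint torques, N m; "eef_pos": TCP position; "tool_rot": TCP orientation; "force": force on the tool from outside, world axes, zero at the start; "moment": the same for the moment, N m; "gripper_width": finger opening in m; "finger_force": force on a finger pad.
Only numpy, scipy, OpenCV 4.12 (cv2) and the standard library are available. Lean on these libraries where they do the work, as an engineer would, in place of code of your own. Each camera call takes 0.05 s, during which the arm holds its last target. There are 200 camera calls.

## Working session

There is one attempt and no reset: what is moved stays moved. The work goes in short steps, Python scripts to look and compute and a tool call to move; the robot and the scene stay as the last step left them, time stands still between calls to the robot, and variables do not carry over. Pictures are saved under pics/ and viewed, at most 10 in all, crops included, and the job is handed in when it is done.

Besides the shell and the picture viewer there is one more tool, called after "Request:" by a JSON object that holds its "fn" and its "kwargs", one argument or row to a line. arm_command: Moves the arm, as the interface text tells. Its arguments: {"type":"object","properties":{"steps":{"type":"array","items":{"type":"number"}},"grip":{"type":"number"},"grip_force":{"type":"number"}},"required":["steps"]}

```bash
mkdir -p pics; cat > h.py <<'E'
import numpy as np, cv2
from cell import r, snapshot, camera_info
def cloud(name):
    s=r.observe(); im,d=snapshot(name); c=camera_info(name)
    v,u=np.mgrid[0:420,0:560]
    P=np.dstack([(u-c['cx'])/c['fx']*d,(v-c['cy'])/c['fy']*d,d])
    if 'mount' in c:
        from scipy.spatial.transform import Rotation as R
        M=np.array(c['mount']); P=P@M[:3,:3].T+M[:3,3]
        q=s['tool_rot']; W=P@R.from_quat([q[1],q[2],q[3],q[0]]).as_matrix().T+np.array(s['eef_pos'])
    else: W=(P-np.array(c['t']))@np.array(c['R'])
    W[d==0]=np.nan
    return im,d,W
E
python3 - <<'E'
from h import *
s=r.observe(); print({k:np.round(s[k],3) for k in ('time','eef_pos','tool_rot','force','gripper_width')})
for n in('scene','side'):
    im,d,W=cloud(n); cv2.imwrite(f'pics/{n}.png',im); np.save(n,W)
E
```

```text
{'time': np.float64(0.0), 'eef_pos': array([0.225, 0.502, 0.205]), 'tool_rot': array([-0.   ,  0.209,  0.978, -0.001]), 'force': array([-0.213, -0.657, -0.648]), 'gripper_width': np.float64(0.094)}
```

View pics/scene.png

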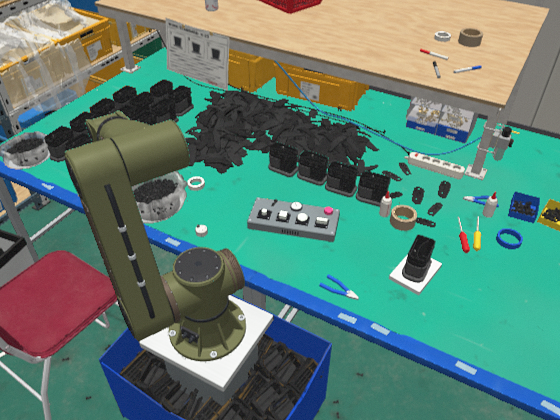

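View pics/side.png

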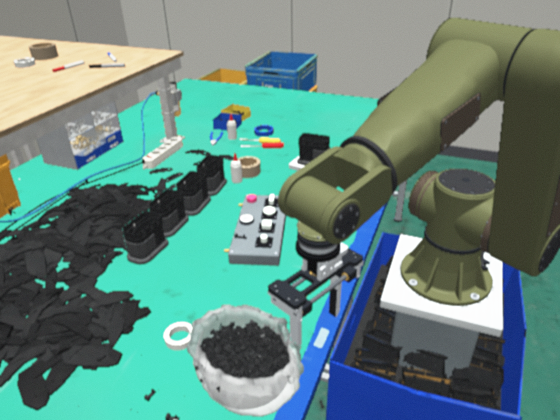

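The scene picture shows the tester at about (295,218), with keys along (264,212)–(330,223), the gauge at (296,207) and the pink cap at (328,211). The side view shows it at about (258,230). Next I crop the tester and find the key blobs.

```bash
python3 - <<'E'
from h import *
im=cv2.imread('pics/scene.png'); W=np.load('scene.npy')
cv2.imwrite('pics/crop.png',cv2.resize(im[185:250,240:350],None,fx=7,fy=7,interpolation=cv2.INTER_CUBIC))
sub=W[185:250,240:350]; z=sub[...,2]
m=(z>.035)&(z<.052); print('top',np.nanmedian(z[m]),cv2.minAreaRect(sub[m][:,:2].astype(np.float32)))
hsv=cv2.cvtColor(im,cv2.COLOR_BGR2HSV)[185:250,240:350]
b=((hsv[...,2]>180)&(hsv[...,1]<50)).astype(np.uint8)
n,l,st,c=cv2.connectedComponentsWithStats(b)
for i in range(1,n):
    if st[i,4]>8: print(st[i],c[i]+[240,185],np.round(np.nanmedian(sub[l==i],0),3))
E
```

```text
top 0.04569537962917938 ((0.6438411474227905, 0.0008500218391418457), (0.31343740224838257, 0.36296430230140686), 17.004884719848633)
[51 17 11  7 62] [295.9516129  205.08064516] [0.613 0.002 0.058]
[22 23  5  5 20] [263.95 210.1 ] [0.514 0.091 0.071]
[39 25  9  7 46] [282.91304348 213.06521739] [0.536 0.018 0.069]
[58 28 10  8 67] [302.23880597 216.3880597 ] [ 0.553 -0.056  0.071]
[76 32 12  5 39] [321.64102564 218.76923077] [ 0.579 -0.123  0.07 ]
```

View pics/crop.png

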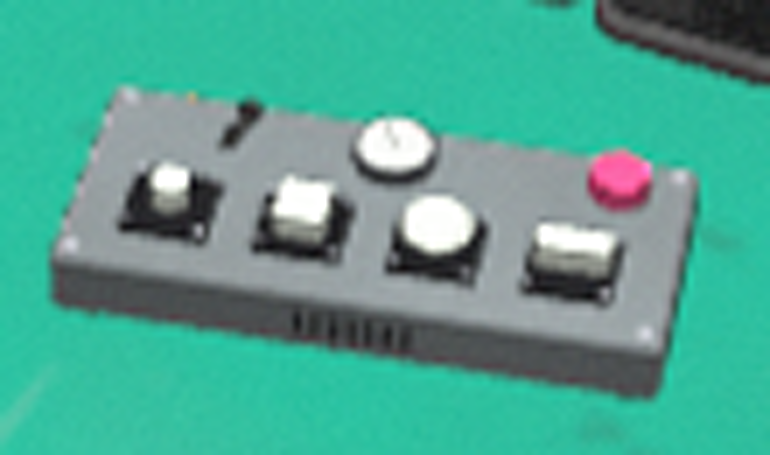

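Along the row from the left the keys are small round, square, mushroom and bar, about 74 mm apart with the tester yawed about 17°. This matches the given pitch and heights. I'll move above the square key with the fingers shut and look with the wrist camera.

Request:
{"fn": "arm_command", "kwargs": {
  "steps": [-0.12,-0.08,0,-0.18,-0.24,-0.16,0,-0.36,-0.482,-0.315,0,-0.716,-0.482,-0.315,0,-0.716,-0.482,-0.315,0,-0.716,-0.482,-0.315,0,-0.716,-0.482,-0.315,0,-0.716,-0.482,-0.315,0,-0.716,-0.482,-0.315,0,-0.716,-0.482,-0.315,0,-0.716,-0.482,-0.315,0,-0.716,-0.482,-0.315,0,-0.716,-0.482,-0.315,0,-0.716,-0.482,-0.315,0,-0.716,-0.482,-0.315,0,-0.716,-0.482,-0.315,0,-0.716,-0.482,-0.315,0,-0.716,-0.482,-0.315,0,-0.716,-0.482,-0.315,0,-0.716,-0.482,-0.315,0,-0.716],
  "grip": 0
}}

```text
time: 1.77
eef_pos: [0.5356, 0.0186, 0.2057]
tool_rot: [0.0, -0.148, 0.989, -0.0]
force: [-0.7, 0.1, -0.6]
gripper_width: 0.0003
finger_force: 0.0
```

```bash
cat > look.py <<'E'
from h import *
import sys
s=r.observe(); print({k:np.round(s[k],3) for k in ('time','eef_pos','tool_rot','force','gripper_width')})
im,d,W=cloud('wrist'); cv2.imwrite(f'pics/{sys.argv[1]}.png',im); np.save(sys.argv[1],W)
hsv=cv2.cvtColor(im,cv2.COLOR_BGR2HSV); z=W[...,2]
b=((hsv[...,2]>150)&(hsv[...,1]<60)&(z>.050)&(z<.09)).astype(np.uint8)
n,l,st,c=cv2.connectedComponentsWithStats(b)
for i in range(1,n):
    if st[i,4]>150:
        p=W[l==i]; zt=np.nanpercentile(p[:,2],80); q=p[np.abs(p[:,2]-zt)<.003]
        mr=cv2.minAreaRect(q[:,:2].astype(np.float32))
        print(st[i],np.round(c[i]),'ztop',round(float(zt),4),'rect',np.round(mr[0],4),np.round(mr[1],3),round(mr[2],1))
E
python3 look.py w1
```

```text
{'time': np.float64(1.767), 'eef_pos': array([0.536, 0.019, 0.206]), 'tool_rot': array([ 0.   , -0.148,  0.989, -0.   ]), 'force': array([-0.726,  0.092, -0.614]), 'gripper_width': np.float64(0.0)}
[ 180  180   41   39 1263] [200. 199.] ztop 0.0742 rect [ 0.5557 -0.0523] [0.032 0.035] 42.8
[263 187  30  28 807] [278. 200.] ztop 0.0715 rect [0.535  0.0188] [0.026 0.027] 16.6
[100 193  44  14 601] [122. 200.] ztop 0.0729 rect [ 0.5777 -0.1249] [0.013 0.042] 17.1
[346 192  21  20 314] [356. 201.] ztop 0.0725 rect [0.5136 0.0902] [0.018 0.019] 31.3
[222 244  33  36 880] [238. 261.] ztop 0.0601 rect [ 0.6127 -0.0026] [0.04  0.031] 5.8
```

View pics/w1.png

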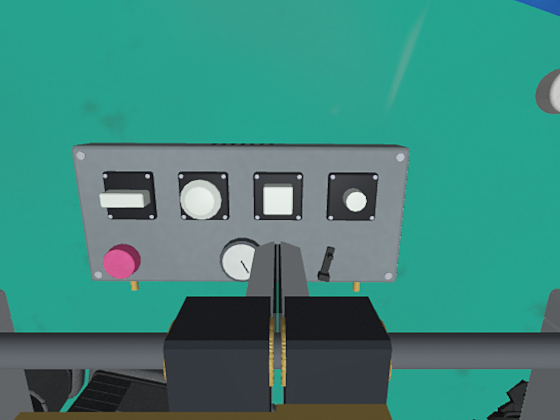

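The wrist view shows round (356,201), square (278,200), mushroom (200,199) and bar (122,200), with the tips over the square key. The positions agree with the scene view and the given pitch, so I'm pressing the square key.

Request:
{"fn": "arm_command", "kwargs": {
  "steps": [0,0,0.04,0,0,0,0.08,0,0,0,0.11,0,0,0,0.125,0,0,0,0.13,0,0,0,0.132,0,0,0,0.134,0,0,0,0.136,0,0,0,0.138,0,0,0,0.14,0,0,0,0.142,0,0,0,0.144,0,0,0,0.145,0,0,0,0.146,0,0,0,0.146,0,0,0,0.146,0]
}}

```text
time: 3.15
eef_pos: [0.5362, 0.0176, 0.0596]
tool_rot: [0.0, -0.147, 0.989, -0.0]
force: [3.1, 0.3, 3.6]
gripper_width: 0.0007
finger_force: 1.6
```

Request:
{"fn": "arm_command", "kwargs": {
  "steps": [0,0,0.001,0,0,0,0.002,0,0,0,0.002,0,0,0,0.002,0]
}}

```text
time: 3.48
eef_pos: [0.5362, 0.0176, 0.0578]
tool_rot: [0.0, -0.147, 0.989, -0.0]
force: [1.9, 0.1, 6.7]
gripper_width: 0.0001
finger_force: 3.4
```

The force rises at about 2 N/mm, so the key is at its stop. I'll lift and check.

Request:
{"fn": "arm_command", "kwargs": {
  "steps": [0,0,-0.02,0,0,0,-0.06,0,0,0,-0.1,0,0,0,-0.14,0,0,0,-0.145,0,0,0,-0.145,0]
}}

```text
time: 3.98
eef_pos: [0.5365, 0.0176, 0.2044]
tool_rot: [0.002, -0.147, 0.989, -0.0]
force: [-0.2, -0.7, -0.2]
gripper_width: 0.0005
finger_force: 0.0
```

```bash
python3 look.py w2
```

```text
{'time': np.float64(3.983), 'eef_pos': array([0.536, 0.018, 0.204]), 'tool_rot': array([ 0.002, -0.147,  0.989, -0.   ]), 'force': array([-0.209, -0.709, -0.177]), 'gripper_width': np.float64(0.001)}
[ 181  179   42   40 1275] [202. 198.] ztop 0.0743 rect [ 0.5562 -0.0527] [0.034 0.033] 35.4
[265 184  29  28 803] [279. 197.] ztop 0.0634 rect [0.5352 0.0189] [0.028 0.027] 16.9
[348 191  21  20 318] [358. 200.] ztop 0.0724 rect [0.5136 0.0904] [0.018 0.019] 54.1
[101 193  45  14 603] [123. 199.] ztop 0.0728 rect [ 0.5781 -0.1249] [0.013 0.042] 17.0
[224 244  31  36 830] [239. 260.] ztop 0.0601 rect [ 0.6129 -0.003 ] [0.041 0.03 ] 5.7
```

The square key's top dropped from 71.5 to 63.4 mm, level with the stop once the depth offset is counted. Next is the bar key.

Request:
{"fn": "arm_command", "kwargs": {
  "steps": [0.002,-0.04,0,0,0.002,-0.08,0,0,0.002,-0.12,0,0,0.002,-0.149,0,0,0.002,-0.149,0,0,0.002,-0.149,0,0]
}}

```text
time: 4.53
eef_pos: [0.5765, -0.1265, 0.1996]
tool_rot: [-0.002, -0.146, 0.989, 0.001]
force: [-0.4, 1.1, -0.5]
gripper_width: 0.0007
finger_force: 0.0
```

```bash
python3 look.py w3
```

```text
{'time': np.float64(4.533), 'eef_pos': array([ 0.577, -0.126,  0.2  ]), 'tool_rot': array([-0.002, -0.146,  0.989,  0.001]), 'force': array([-0.362,  1.105, -0.48 ]), 'gripper_width': np.float64(0.001)}
[ 336  185   42   40 1288] [357. 204.] ztop 0.0742 rect [ 0.5568 -0.0532] [0.033 0.033] 11.6
[417 190  32  27 767] [432. 203.] ztop 0.0634 rect [0.5355 0.0187] [0.027 0.028] 16.4
[506 196  21  20 325] [516. 206.] ztop 0.0723 rect [0.5141 0.0903] [0.019 0.019] 3.1
[256 199  45  14 623] [278. 205.] ztop 0.0728 rect [ 0.5785 -0.1247] [0.013 0.041] 16.5
[ 368  250   39   36 1096] [387. 267.] ztop 0.06 rect [0.6129 0.0028] [0.04 0.04] 25.7
[  0 273  47  52 286] [ 26. 295.] ztop 0.0508 rect [ 0.7597 -0.3549] [0.073 0.022] 47.8
```

Request:
{"fn": "arm_command", "kwargs": {
  "steps": [-0.002,0.001,0.04,0,-0.002,0.001,0.08,0,-0.002,0.001,0.11,0,-0.002,0.001,0.12,0,-0.002,0.001,0.124,0,-0.002,0.001,0.126,0,-0.002,0.001,0.128,0,-0.002,0.001,0.13,0,-0.002,0.001,0.132,0,-0.002,0.001,0.134,0,-0.002,0.001,0.136,0,-0.002,0.001,0.138,0,-0.002,0.001,0.139,0,-0.002,0.001,0.14,0,-0.002,0.001,0.141,0,-0.002,0.001,0.142,0,-0.002,0.001,0.142,0,-0.002,0.001,0.142,0]
}}

```text
time: 6.08
eef_pos: [0.579, -0.124, 0.0604]
tool_rot: [-0.0, -0.147, 0.989, -0.0]
force: [1.5, -0.7, 2.5]
gripper_width: 0.0005
finger_force: 1.0
```

Request:
{"fn": "arm_command", "kwargs": {
  "steps": [0,0,0.001,0,0,0,0.002,0,0,0,0.003,0,0,0,0.003,0,0,0,0.003,0]
}}

```text
time: 6.5
eef_pos: [0.5791, -0.124, 0.0578]
tool_rot: [0.0, -0.147, 0.989, -0.0]
force: [-0.9, -0.3, 6.2]
gripper_width: 0.0005
finger_force: 3.4
```

The reaction is the same as on the square key, so I'll lift and cross over to the round key.

Request:
{"fn": "arm_command", "kwargs": {
  "steps": [0,0,-0.02,0,0,0,-0.06,0,0,0,-0.1,0,0,0,-0.14,0,0,0.04,-0.145,0,0,0.08,-0.145,0,0,0.12,-0.145,0,0,0.16,-0.145,0,0,0.2,-0.145,0,0,0.224,-0.145,0,0,0.224,-0.145,0,0,0.224,-0.145,0,0,0.224,-0.145,0,0,0.224,-0.145,0]
}}

```text
time: 7.67
eef_pos: [0.514, 0.0894, 0.2022]
tool_rot: [-0.0, -0.147, 0.989, -0.0]
force: [-0.1, -0.7, 1.1]
gripper_width: 0.0007
finger_force: 0.0
```

```bash
python3 look.py w4
```

```text
{'time': np.float64(7.667), 'eef_pos': array([0.514, 0.089, 0.202]), 'tool_rot': array([-0.   , -0.147,  0.989, -0.   ]), 'force': array([-0.108, -0.722,  1.146]), 'gripper_width': np.float64(0.001)}
[ 102  181   42   40 1274] [123. 201.] ztop 0.0744 rect [ 0.556  -0.0527] [0.033 0.033] 16.0
[187 186  30  28 797] [202. 199.] ztop 0.0635 rect [0.5347 0.0187] [0.027 0.028] 16.1
[ 27 193  44  13 547] [ 49. 199.] ztop 0.0636 rect [ 0.5779 -0.1252] [0.013 0.042] 16.9
[269 192  21  21 327] [279. 202.] ztop 0.0725 rect [0.5134 0.0904] [0.019 0.019] 58.2
[ 151  246   39   36 1081] [170. 263.] ztop 0.0602 rect [0.612  0.0022] [0.04 0.04] 10.3
```

The bar key is down (72.8 → 63.6 mm) and the mushroom hasn't moved. The tips are within 1 mm of the round key's centre, so I'm pressing it.

Request:
{"fn": "arm_command", "kwargs": {
  "steps": [0,0.001,0.04,0,0,0.001,0.08,0,0,0.001,0.11,0,0,0.001,0.122,0,0,0.001,0.126,0,0,0.001,0.128,0,0,0.001,0.13,0,0,0.001,0.132,0,0,0.001,0.134,0,0,0.001,0.136,0,0,0.001,0.138,0,0,0.001,0.14,0,0,0.001,0.142,0,0,0.001,0.143,0,0,0.001,0.144,0,0,0.001,0.145,0,0,0.001,0.145,0,0,0.001,0.145,0]
}}

```text
time: 9.22
eef_pos: [0.5138, 0.0913, 0.0578]
tool_rot: [0.0, -0.147, 0.989, -0.0]
force: [1.0, -1.4, 6.0]
gripper_width: 0.0005
finger_force: 3.4
```

Request:
{"fn": "arm_command", "kwargs": {
  "steps": [0,0,-0.02,0,0,0,-0.06,0,0,0,-0.1,0,0,0,-0.14,0,0,0,-0.145,0,0,0,-0.145,0,0,0,-0.145,0,0,0,-0.145,0]
}}

```text
time: 9.88
eef_pos: [0.5127, 0.0912, 0.2005]
tool_rot: [-0.002, -0.147, 0.989, 0.0]
force: [-0.2, 0.1, -0.2]
gripper_width: 0.0002
finger_force: 0.0
```

```bash
python3 look.py w5
```

```text
{'time': np.float64(9.883), 'eef_pos': array([0.513, 0.091, 0.201]), 'tool_rot': array([-0.002, -0.147,  0.989,  0.   ]), 'force': array([-0.246,  0.055, -0.246]), 'gripper_width': np.float64(0.0)}
[  99  182   42   40 1297] [119. 202.] ztop 0.0743 rect [ 0.5557 -0.0523] [0.034 0.033] 67.4
[185 187  30  28 801] [199. 201.] ztop 0.0634 rect [0.535  0.0187] [0.028 0.028] 17.1
[267 192  20  20 312] [276. 201.] ztop 0.0635 rect [0.5136 0.0904] [0.018 0.019] 17.5
[ 23 194  45  14 589] [ 45. 200.] ztop 0.0635 rect [ 0.5775 -0.1246] [0.013 0.043] 17.0
[ 148  247   39   37 1084] [167. 265.] ztop 0.0601 rect [0.6123 0.002 ] [0.04 0.04] 44.8
```

View pics/w5.png

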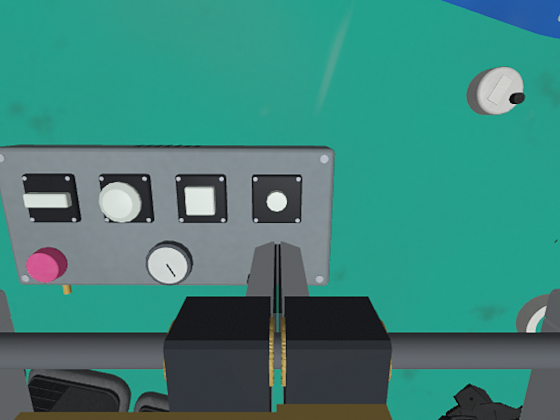

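All three keys, bar (45,200), square (199,201) and round (276,201), now stand level at 63.5 mm. The mushroom (119,202) is still at 74.3 mm, the cap (46,265) is in place, and the arm is clear.

```bash
python3 -c "
from cell import r
print(r.hand_in())"
```

```text
the job is handed in; nothing more can be done
None
```

The square, bar and small round keys were pressed to their stops in that order, the mushroom button's height is unchanged, nothing lying about was touched as far as I could see, and the job is handed in (no verdict was returned).

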